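# Lock the trolley-wheel castle nut at its next slot

## Task

At the packing bench, tighten the trolley wheel's castle nut (clockwise from above, never loosening it) just far enough that its yellow-marked slot lines up with the hidden cross hole in the spindle, and slide the red-handled locking pin in through that slot and right through the spindle until the handle rests against the nut, then let go. The hole can only be felt for: nose the pin into the marked slot, bring the nut round with it and keep feeling gently, never pressing the pin against nut or spindle with more than 25 N. Leave everything else on the bench where it is.

Things in the scene. Friction and masses are not known exactly. Their poses are not given: they have to be found in the camera images.
- hub: Fixed trolley wheel, black tyre 150 mm across, lying flat (top 50 mm above the bench) on a blue cradle 168 mm across with three 30 mm high lugs. Its upright spindle (32 mm thick, top at 94 mm) carries a steel castle nut. Origin: on the spindle axis at bench height, z up. The nut's yellow-marked slot faces the hub's -x at the start.
- nut (a joint): Nut turn, rad, 0 at the start, growing clockwise from above (tightening). Steel octagon, 55 mm across flats, 56 to 88 mm above the bench; four slots 8.4 mm wide, 14 mm deep from the top, a quarter turn apart, amid every other flat, walls from radius 17 to 27.5 mm. Turns stiffly (0.1 N m), stays where left; the pin's nose in a slot pushes it round with about 5 N, or grip two flats.
- nut_slot (a point): Mouth of the yellow-marked slot, at its middle on the nut's flat, 27.5 mm from the spindle axis, 80 mm above the bench; the slot runs from here straight at the spindle axis. Turns with the nut.
- cross (a point): On the spindle axis at cross-hole height, 80 mm above the bench. The level hole, 7.8 mm wide and 9 mm high, runs straight through the axis. Its direction is not measured (this point turns with the hub, not the hole): the mouth to use lies 0.32 to 1.40 rad clockwise from above of the hub's -x, anew each time, hidden by the nut; the pin's nose meets solid spindle at radius 16 mm elsewhere.
- pin: Red handle 34 mm long (x), 12 thick (y), 42 tall (z); steel shaft 6 mm thick sticks 66 mm out of its front (+x), axis 10 mm above the underside, last 3 mm tapering to 4.4 mm. 50 g. Origin: centre of the handle's underside, z up. It starts in the grey rack, handle upright on the 4 mm base, shaft in an open groove; grip the handle across its thickness and lift straight up.
- pin_tip (a point): Centre of the pin's nose, 83 mm ahead of the pin's origin and 10 mm above its underside.
- pin_home (a point): Point on the pin's shaft axis 27.5 mm ahead of the handle's front face (44.5 mm ahead of the pin's origin): it lies on the spindle axis, at point cross, when the handle rests against the nut.
- rack: Grey pin rack fixed to the bench: base 130 x 50 x 4 mm (from 35 mm behind to 95 mm ahead of its origin along x) and a grooved block 36 x 36 mm, 22 mm high, from 30 to 66 mm ahead of the origin. Origin on the bench, straight under the pin's at the start; x as the pin's.
- tape_roll: Bystander: cardboard-coloured tape roll standing on its flat side, 100 mm across, 48 mm high; origin under its centre.
- spanner: Bystander: 200 mm steel spanner lying flat.
- spare_washer: Bystander: steel washer 54 mm across, 5 mm thick.
- carton: Bystander: small carton 120 x 90 x 50 mm.
- spare_nut: Bystander: smaller loose brass castle nut, 36 mm across flats, 29 mm high.
- grease_jar: Bystander: blue jar 60 mm across, 70 mm high.
- marker: Bystander: black marker pen 120 mm long, 14 mm thick.
Things that resemble listed ones, but are neither listed nor needed, are in the scene too. What is meant by the pin is not black, and is the smaller of those in its own colour.

How it is judged:
By the outcome, as a careful person would: the job done as asked, in the order asked, and still so for the second after the job is handed in, with the robot touching nothing.
It also fails if it takes over 72 s, if anything falls off the work surface, if the arm or the gripper's body presses on something with over 40 N, if the wrist force passes 120 N, or if a joint passes its speed limit or range.

## Robot

A 6-joint arm with a two-finger parallel gripper is mounted at the origin on the work surface. World frame = base frame: x ahead of the robot, y to its left, z up, the work surface at z = 0. Lengths are in m, angles in degrees, forces in N, time in s.
With the tool pointing down it reaches from about 0.325 to 0.775 m from the base axis. Payload 9.3 kg.
Tool frame: the origin (TCP) lies midway between the tips of the shut fingers; the grasp point (between the pads) lies 19 mm behind it; y points along the fingers, z is the direction in which the jaws open and shut, and the axes are right-handed (so a half turn about y gives the same grasp; the last joint's range is limited). The gripper opens to 85 mm and grips with 20 to 120 N. Pads are 22 mm wide; open, the fingers measure 114 mm over their backs; the gripper's body (76 mm by 85 mm) begins 54 mm behind the grasp point. The pads swing forward as they close: fully open they stand 13 mm farther back than shut.
Start: joints at [-71.883, 14.817, 1.232, 76.415, 0, 81.257], TCP at [0.248, -0.491, 0.231] pointing down, gripper open.
Joint ranges: [-174.27, 174.27], [-52.1, 104.24], [-59.71, 78.15], [-110.17, 111.67], [-87.03, 83.33], [-180, 180]. Speed limits (degrees/s): [127.2, 127.2, 159.86, 180, 180, 180].

## Interface

Orientations are given as a 3x3 rotation matrix whose columns are the frame's x, y, z axes.
In Python, from bench import arm gives the robot as it stands. The module is installed in compiled form; this text tells all that it offers.
- The arm moves only by the tool send_rows, never from a script. Its argument "plan" is a list of rows, each a list of 7 numbers: the shift along the tool's x, y, z in cm, then the turn, a rotation vector about the tool's x, y, z in degrees, then the opening, from -1 (shut) to 1 (fully open), so that 0 is half open. In form: [[tx, ty, tz, wx, wy, wz, jaw], ...]. A call has 1 to 20 rows; each row shifts and turns the pose as measured when the row begins, along the tool's axes as they then stand; what a row does not reach is not made up. A row lasts 1/12 s, in which the tool goes at most 41.7 mm and 7.16 degrees, less where a joint would pass 70% of its speed; a pose out of reach is approached as far as the arm can. A call with a gripper value outside its range is refused whole. The fingers move at their own pace and stop on an object; "force" is the grip in N (left out, the last holds). Time passes only in rows, so rows that do not move let the fingers close. It gives the time, the measured TCP pose, the force and the opening at its end, in the units of the state.
- arm.get_obs(): the state, without advancing time (a new reading comes with each control period).
- arm.capture(name): name is "scene" or "top" or "wrist"; returns a dict with "frame" (420x560x3 uint8, blue, green, red), "depth" (420x560 float32, m along the optical axis (not along the pixel's ray), 0 where there is no reading), "mtx" (3x3 intrinsics, pixels), "world_to_cam" (4x4, takes a point from world to camera coordinates). Camera axes: x right, y up, looking along -z (the intrinsics and any distortion apply to the point x, -y, -z); pixel columns grow to the right and rows downward; lengths in m; the calibration is good to about 2 mm. A picture is of the moment at which its call begins.
- arm.sign_off(): hands the job in, once; it reports no verdict.
The state is a dict: "time_s": time; "q": joint angles; "qd": joint speeds; "effort": joint torques, N m; "tcp_pos": TCP position; "ee_rot": TCP orientation; "ft_force": force on the tool from outside, world axes, zero at the start; "moment": the same for the moment, N m; "gripper_width": finger opening in m.
Only numpy, scipy, OpenCV 4.12 (cv2) and the standard library are available. Lean on these libraries where they do the work, as an engineer would, in place of code of your own. Each camera call takes 0.05 s, during which the arm holds its last target. There are 200 camera calls.

## Working session

There is one attempt and no reset: what is moved stays moved. The work goes in short steps, Python scripts to look and compute and a tool call to move; the robot and the scene stay as the last step left them, time stands still between calls to the robot, and variables do not carry over. Pictures are saved under pics/ and viewed, about 8 in all and at most 12, crops included, and the job is handed in when it is done.

Besides the shell and the picture viewer there is one more tool, called after ">>>" as a command line: name --pt "numbers of a row" for each row, then --argument value for the rest. send_rows: Moves the arm, as the interface text tells. Its arguments: {"type":"object","properties":{"plan":{"type":"array"},"force":{"type":"number"}},"required":["plan"]}

```bash
mkdir -p pics
cat > h.py <<'E'
import numpy as np, cv2
from bench import arm
def cap(n,f=None):
    c=arm.capture(n)
    if f: cv2.imwrite('pics/'+f,c['frame'])
    np.savez(''+n+'.npz',**c)
    return c
def ray(c,u,v):
    K=c['mtx'];M=c['world_to_cam']
    d=np.linalg.inv(K)@np.array([u,v,1.]);d=np.array([d[0],-d[1],-d[2]])
    R=M[:3,:3];return -R.T@M[:3,3], R.T@d
def onz(c,u,v,z):
    o,d=ray(c,u,v);return o+d*(z-o[2])/d[2]
def proj(c,p):
    q=c['world_to_cam']@np.append(p,1);x=c['mtx']@np.array([q[0],-q[1],-q[2]]);return x[:2]/x[2]
def dep(c,u,v):
    o,d=ray(c,u,v);return o+d*c['depth'][int(v),int(u)]
def cloud(c):
    v,u=np.mgrid[:420,:560];K=c['mtx'];M=c['world_to_cam'];z=c['depth']
    P=np.linalg.inv(K)@np.stack([u.ravel(),v.ravel(),np.ones(u.size)])
    P=np.stack([P[0],-P[1],-P[2]])*z.ravel()
    return (M[:3,:3].T@(P-M[:3,3:4])).T.reshape(420,560,3)
E
python3 - <<'E'
from h import *
a=cap('scene');b=cap('top')
cv2.imwrite('pics/s.png',a['frame']);cv2.imwrite('pics/t.png',b['frame'])
for c in (a,b): print(c['mtx'],ray(c,280,210))
print(arm.get_obs())
E
```

```text
[[526.18210605   0.         281.8975602 ]
 [  0.         526.18210605 216.23346889]
 [  0.           0.           1.        ]] (array([1.22398398, 0.83333987, 0.79881205]), array([-0.51997553, -0.68176723, -0.51475455]))
[[409.35437589   0.         276.08954821]
 [  0.         409.35437589 209.85306603]
 [  0.           0.           1.        ]] (array([ 0.35051665, -0.06941979,  1.06568357]), array([ 0.1927026 ,  0.01439741, -0.98119815]))
{'time_s': 0.1, 'q': array([-7.18827099e+01,  1.48469642e+01,  1.19571549e+00,  7.64152117e+01,
        2.31142216e-04,  8.12570220e+01]), 'qd': array([-0.01659821, -0.09558693,  0.1238217 ,  0.09782578,  0.09228957,
        0.01445752]), 'effort': array([ 5.68701609e-03, -5.56690228e+01,  3.45073557e+01,  1.14996970e-02,
       -1.36743629e-04, -1.01156016e-05]), 'tcp_pos': array([ 0.24842449, -0.49043381,  0.23074309]), 'ee_rot': array([[-8.92111090e-01, -3.56868508e-04,  4.51815975e-01],
       [-4.51816080e-01,  1.10369906e-03, -8.92110426e-01],
       [-1.80302753e-04, -9.99999327e-01, -1.14586111e-03]]), 'ft_force': array([ 0.80556064,  0.61356817, -0.58118446]), 'moment': array([ 0.01863487, -0.01199437,  0.01483982]), 'gripper_width': 0.08557298229903013}
```

View pics/t.png

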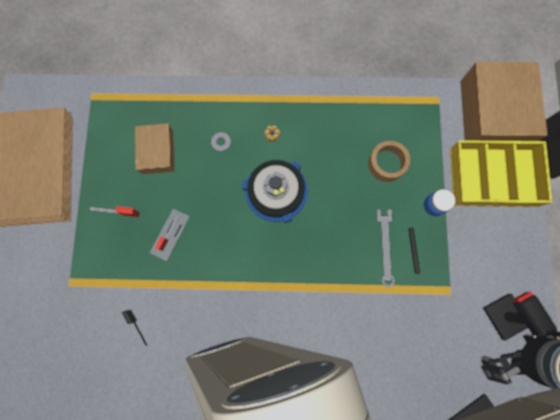

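View pics/s.png

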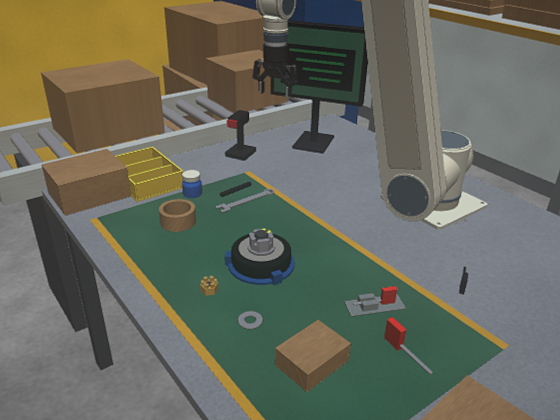

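The top view shows three pin-like things: a red handle in the rack at (162,243), a loose red one at (125,211) and a black one at (130,315). The rack one fits, since it is red and smaller than the loose red one. I'll measure it and confirm in a crop.

```bash
cat > m.py <<'E'
from h import *
b=dict(np.load('top.npz'));a=dict(np.load('scene.npz'))
for n,c in (('top',b),('scene',a)):
    f=c['frame'].astype(int);B,G,R=f[...,0],f[...,1],f[...,2]
    P=cloud(c)
    for nm,m in (('red',(R>130)&(G<70)&(B<70)),('yel',(R>150)&(G>140)&(B<110)),('blue',(B>100)&(R<70)&(G<110))):
        k,l,s,ct=cv2.connectedComponentsWithStats(m.astype(np.uint8))
        for i in range(1,k):
            if s[i,4]>3:
                Q=P[l==i]
                print(n,nm,s[i],ct[i].round(1),np.median(Q,0).round(4),'zmax',Q[:,2].max().round(4), 'rect',cv2.minAreaRect(np.argwhere(l==i)[:,::-1].astype(np.float32)))
# heights near hub
P=cloud(b);sub=P[150:225,240:315].reshape(-1,3)
for z0,z1 in ((.044,.055),(.085,.0915),(.0915,.1)):
    q=sub[(sub[:,2]>z0)&(sub[:,2]<z1)]; print(z0,len(q),q.mean(0),q.min(0),q.max(0))
ct=np.vstack([cv2.resize(b['frame'][y:y+75,x:x+100],None,fx=4,fy=4,interpolation=cv2.INTER_CUBIC) for x,y in ((85,195),(228,150))])
cs=np.vstack([cv2.resize(a['frame'][y:y+75,x:x+100],None,fx=4,fy=4,interpolation=cv2.INTER_CUBIC) for x,y in ((340,280),(215,215))])
cv2.imwrite('pics/c1.png',np.hstack([ct,cs]))
E
python3 m.py
```

```text
top red [119 209  14   6  26] [126.8 212.1] [0.5373 0.3328 0.0503] zmax 1.0657 rect ((126.02942657470703, 212.61766052246094), (4.6081767082214355, 13.339459419250488), 75.96376037597656)
top red [159 239   6  10  14] [161.4 243.2] [0.4613 0.243  0.0427] zmax 0.0449 rect ((161.30001831054688, 243.40003967285156), (0.8944271206855774, 10.28591251373291), 26.56505012512207)
top red [518 293  14   9  56] [524.2 296.7] [ 0.3481 -0.5909  0.1454] zmax 0.152 rect ((524.26416015625, 296.57550048828125), (3.7880148887634277, 14.277901649475098), 60.945396423339844)
top yel [  91   94  348   10 2143] [265.4  98. ] [ 8.797e-01 -5.600e-03 -7.000e-04] zmax 1.0657 rect ((264.5045471191406, 98.07225036621094), (347.0549621582031, 6.379313945770264), 0.6127657294273376)
top yel [268 126   7   2  11] [271.2 126.6] [ 0.7831 -0.0253  0.0266] zmax 0.0279 rect ((271.0, 126.5), (1.0, 6.0), 90.0)
top yel [276 129   3   4   9] [276.9 130.7] [ 0.7721 -0.0418  0.0267] zmax 0.0307 rect ((276.7500305175781, 130.75001525878906), (2.1213202476501465, 2.8284268379211426), 45.0)
top yel [265 130   4   3  11] [266.6
[... 6079 characters left out ...]
0.5866 0.0307 0.0081] zmax 0.7988 rect ((285.1646423339844, 268.0369567871094), (11.649298667907715, 27.573930740356445), 48.17982482910156)
scene blue [228 263  44  20 192] [247.2 276.1] [ 0.6812 -0.0055  0.0073] zmax 0.0132 rect ((248.1551513671875, 275.862060546875), (46.23814010620117, 10.39893913269043), 21.801410675048828)
0.044 1961 [ 0.60978036 -0.04330405  0.04861619] [ 0.53794797 -0.1149423   0.04405045] [0.68542203 0.0295156  0.05499721]
0.085 198 [ 0.61284728 -0.042973    0.08756824] [ 0.58525023 -0.07097683  0.08503502] [ 0.6417151  -0.01395077  0.09145388]
0.0915 87 [ 0.61152829 -0.04249895  0.09332067] [ 0.59845614 -0.05624922  0.09155853] [ 0.62706423 -0.02909658  0.09709082]
```

View pics/c1.png

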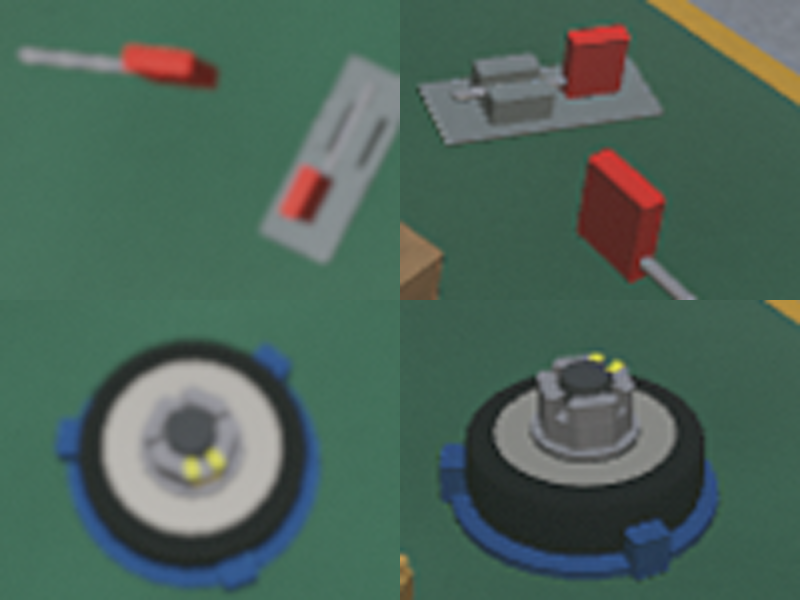

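The crop confirms it: the rack pin at (162,243) is the small red one, the loose one is bigger, and the yellow marks sit at (281,189) and (275.5,192). Next I'll fit the rack pose.

```bash
cat > m2.py <<'E'
from h import *
b=dict(np.load('top.npz'));f=b['frame'].astype(int)
hsv=cv2.cvtColor(b['frame'],cv2.COLOR_BGR2HSV)
m=np.zeros((420,560),np.uint8);s=np.s_[203:266,145:195]
m[s]=((hsv[s][...,1]<70)|((f[s][...,2]>110)&(f[s][...,1]<90))).astype(np.uint8)
k,l,st,c=cv2.connectedComponentsWithStats(m);i=1+st[1:,4].argmax();print(st[i])
pts=np.argwhere(l==i)[:,::-1]
W=np.array([onz(b,u,v,.004)[:2] for u,v in pts],np.float32)
r=cv2.minAreaRect(W);print(r);print(cv2.boxPoints(r))
bx=cv2.boxPoints(r);c=np.array(r[0])
e=max([(bx[1]-bx[0]),(bx[2]-bx[1])],key=np.linalg.norm);e/=np.linalg.norm(e)
h=np.array([.461,.243]);e*=np.sign(e@(c-h))
print('az',np.degrees(np.arctan2(e[1],e[0])),'origin',c-.03*e)
E
python3 m2.py
```

```text
[150 208  40  53 987]
((0.4896206855773926, 0.23572838306427002), (0.055258311331272125, 0.1341787427663803), 66.21712493896484)
[[0.41708648 0.23750076]
 [0.5398708  0.18339024]
 [0.5621549  0.23395601]
 [0.43937057 0.2880665 ]]
az -23.782875 origin [0.46216828 0.24782654]
```

>>> send_rows --pt "0 0 0 0 -7.1 0 0.0" --pt "0 0 0 0 -7.1 0 0.0" --pt "0 0 0 0 -7.1 0 0.0" --pt "0 0 0 0 -7.1 0 0.0" --pt "0 0 0 0 -7.1 0 0.0" --pt "0 0 0 0 -7.1 0 0.0" --pt "0 0 0 0 -7.1 0 0.0" --pt "0 0 0 0 -7.1 0 0.0" --pt "0 0 0 0 -7.1 0 0.0" --pt "0 0 0 0 -7.1 0 0.0" --pt "0 0 0 0 -7.1 0 0.0" --pt "0 0 0 0 -7.1 0 0.0" --pt "0 0 0 0 -7.1 0 0.0" --pt "0 0 0 0 -7.1 0 0.0" --pt "0 0 0 0 -7.1 0 0.0" --pt "0 0 0 0 -7.1 0 0.0" --pt "0 0 0 0 -6.4 0 0.0"

```text
time_s: 1.52
tcp_pos: [0.2475, -0.4875, 0.224]
ee_rot: [[0.851, -0.005, 0.525], [-0.525, 0.015, 0.851], [-0.012, -1.0, 0.01]]
ft_force: [0.8, -0.1, 0.8]
gripper_width: 0.0429
```

>>> send_rows --pt "-1.07 0 3.89 0 0 0 0" --pt "-1.07 0 3.89 0 0 0 0" --pt "-1.07 0 3.89 0 0 0 0" --pt "-1.07 0 3.89 0 0 0 0" --pt "-1.07 0 3.89 0 0 0 0" --pt "-1.07 0 3.89 0 0 0 0" --pt "-1.07 0 3.89 0 0 0 0" --pt "-1.07 0 3.89 0 0 0 0" --pt "-1.07 0 3.89 0 0 0 0" --pt "-1.07 0 3.89 0 0 0 0" --pt "-1.07 0 3.89 0 0 0 0" --pt "-1.07 0 3.89 0 0 0 0" --pt "-1.07 0 3.89 0 0 0 0" --pt "-1.07 0 3.89 0 0 0 0" --pt "-1.07 0 3.89 0 0 0 0" --pt "-1.07 0 3.89 0 0 0 0" --pt "-1.07 0 3.89 0 0 0 0" --pt "-1.07 0 3.89 0 0 0 0" --pt "-1.07 0 3.89 0 0 0 0" --pt "0 0 0 0 0 0 0"

```text
time_s: 3.18
tcp_pos: [0.4566, 0.2753, 0.2298]
ee_rot: [[0.852, -0.007, 0.523], [-0.522, 0.021, 0.852], [-0.017, -1.0, 0.014]]
ft_force: [-1.1, -0.3, 0.3]
gripper_width: 0.0423
```

```bash
cat >> h.py <<'E'
def togo(p,az):
    "shift left in tool axes (cm) and rotation vector (deg) to TCP p, tool x at azimuth az, tool down"
    from scipy.spatial.transform import Rotation as Ro
    o=arm.get_obs();R=np.array(o['ee_rot']);a=np.radians(az);c,s=np.cos(a),np.sin(a)
    T=np.array([[c,0,-s],[s,0,c],[0,-1,0]])
    print('t',round(float(o['time_s']),2),'tcp',o['tcp_pos'].round(4),'az',np.degrees(np.arctan2(R[1,0],R[0,0])).round(2),'w',o['gripper_width'].round(4),'F',o['ft_force'].round(1),'q6',o['q'][5].round(1))
    print('shift cm',(100*R.T@(np.array(p)-o['tcp_pos'])).round(2),'rot',np.degrees(Ro.from_matrix(R.T@T).as_rotvec()).round(2))
E
python3 - <<'E'
from h import *
togo([.462,.248,.2],-24)
c=cap('wrist','w1.png')
print(ray(c,280,210))
E
```

```text
Traceback (most recent call last):
  File "h.py", line 28, in togo
    print('t',round(float(o['time_s']),2),'tcp',o['tcp_pos'].round(4),'az',np.degrees(np.arctan2(R[1,0],R[0,0])).round(2),'w',o['gripper_width'].round(4),'F',o['ft_force'].round(1),'q6',o['q'][5].round(1))
                                                                                                                              ^^^^^^^^^^^^^^^^^^^^^^^^
AttributeError: 'float' object has no attribute 'round'
```

```bash
sed -i "s/o\['gripper_width'\].round(4)/round(o['gripper_width'],4)/" h.py
python3 - <<'E'
from h import *
togo([.462,.248,.2],-24)
c=cap('wrist','w1.png')
print(ray(c,280,210))
E
```

```text
t 3.18 tcp [0.4566 0.2753 0.2298] az -31.5 w 0.0423 F [-1.1 -0.3  0.3] q6 52.9
shift cm [ 1.94  2.92 -2.09] rot [-0.86 -7.51 -0.93]
(array([0.39990713, 0.3082297 , 0.37299469]), array([ 0.23059051, -0.10797164, -0.96715156]))
```

View pics/w1.png

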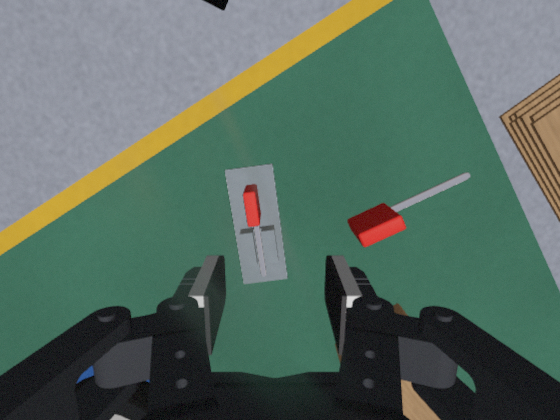

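The wrist view shows the rack with corners near (226,169), (272,165), (287,279) and (243,283), and the handle at (252,205). I'll fit both from this view.

Run:
```python
from h import *
c=dict(np.load('wrist.npz'));f=c['frame'].astype(int)
sub=np.s_[155:290,218:295]
P=cloud(c)
f2=f[sub];red=(f2[...,2]>120)&(f2[...,1]<70)
grn=(f2[...,1]-f2[...,2]>25)
m=np.zeros((420,560),np.uint8);m[sub]=~grn
k,l,st,_=cv2.connectedComponentsWithStats(m);i=1+st[1:,4].argmax()
W=np.array([onz(c,u,v,.004)[:2] for v,u in np.argwhere(l==i)],np.float32)
r=cv2.minAreaRect(W);bx=cv2.boxPoints(r);e=max([bx[1]-bx[0],bx[2]-bx[1]],key=np.linalg.norm);e/=np.linalg.norm(e);e*=np.sign(e[0])
print(r,'az',np.degrees(np.arctan2(e[1],e[0])),'org',np.array(r[0])-.03*e)
m[:]=0;m[sub]=red
Q=P[m>0];print(len(Q),np.percentile(Q[:,2],[5,50,95]))
t=Q[Q[:,2]>.043][:,:2].astype(np.float32);r=cv2.minAreaRect(t);print('top',r,cv2.boxPoints(r).round(4).tolist())
bx=cv2.boxPoints(r);ee=max([bx[1]-bx[0],bx[2]-bx[1]],key=np.linalg.norm);ee*=np.sign(ee[0]);print('az',np.degrees(np.arctan2(ee[1],ee[0])))
# shaft line: bright gray pixels ahead of the handle
h=np.array(r[0]);Z=P[sub].reshape(-1,3);d=Z[:,:2]-h
al=d@e;la=d@np.array([-e[1],e[0]])
s=(al>.02)&(al<.1)&(abs(la)<.008)&(Z[:,2]>.013)
for lo in np.arange(.02,.1,.01):
    k=s&(al>lo)&(al<lo+.01)&(Z[:,2]<.019) 
    if k.sum(): print(lo.round(2),k.sum(),la[k].mean().round(4),Z[k,2].max().round(4))
```

```text
((0.4901508688926697, 0.23686900734901428), (0.05043957382440567, 0.13010390102863312), 65.94383239746094) az -24.056156 org [0.46275648 0.24909796]
186 [0.03754892 0.0449811  0.04657909]
top ((0.46251440048217773, 0.24914894998073578), (0.011064114049077034, 0.03204503282904625), 65.8635482788086) [[0.4456000030040741, 0.2506999969482422], [0.4749000072479248, 0.23749999701976776], [0.47940000891685486, 0.2476000040769577], [0.45019999146461487, 0.260699987411499]]
az -24.136433
0.02 18 -0.0001 0.0183
0.03 70 -0.0007 0.019
0.04 56 -0.0008 0.0182
0.05 56 -0.0008 0.0182
0.06 54 -0.0007 0.0183
0.07 46 -0.0004 0.0181
0.08 16 -0.0003 0.0173
```

>>> send_rows --pt "0 0 0 -0.8 -7.0 -0.9 0" --pt "0 0 0 0 -0.4 0 0" --pt "0 3 0 0 0 0 0" --pt "0 3 0 0 0 0 0" --pt "0 2 0 0 0 0 0" --pt "0 0 0 0 0 0 0"

```text
time_s: 3.73
tcp_pos: [0.4546, 0.2698, 0.1475]
ee_rot: [[0.909, -0.001, 0.418], [-0.418, 0.0, 0.909], [-0.001, -1.0, -0.0]]
ft_force: [0.0, 0.2, -0.8]
gripper_width: 0.043
```

```bash
python3 -c "
from h import *
togo([.4626,.2491,.15],-24.1)"
```

```text
t 3.73 tcp [0.4546 0.2698 0.1475] az -24.69 w 0.043 F [ 0.   0.2 -0.8] q6 46.3
shift cm [ 1.59 -0.26 -1.55] rot [ 0.01 -0.59 -0.06]
```

>>> send_rows --pt "0.8 0 -0.78 0 -0.6 0 0" --pt "0.79 0 -0.77 0 0 0 0" --pt "0 3 0 0 0 0 0" --pt "0 3 0 0 0 0 0" --pt "0 2 0 0 0 0 0" --pt "0 0 0 0 0 0 0" --pt "0 0 0 0 0 0 0"

```text
time_s: 4.32
tcp_pos: [0.4666, 0.2423, 0.073]
ee_rot: [[0.905, 0.006, 0.426], [-0.426, 0.004, 0.905], [0.004, -1.0, 0.006]]
ft_force: [0.4, -0.6, 0.2]
gripper_width: 0.043
```

```bash
python3 -c "
from h import *
togo([.4626,.2491,.010],-24.1)"
```

```text
t 4.32 tcp [0.4666 0.2423 0.073 ] az -25.24 w 0.043 F [ 0.4 -0.6  0.2] q6 43.5
shift cm [-0.68  6.3   0.41] rot [-0.34 -1.14  0.24]
```

>>> send_rows --pt "-0.6 0 0.36 -0.3 -1.0 0.2 0" --pt "0 0 0 0 0 0 0" --pt "0 2 0 0 0 0 0" --pt "0 0 0 0 0 0 0" --pt "0 0 0 0 0 0 0"

```text
time_s: 4.73
tcp_pos: [0.4664, 0.2494, 0.0607]
ee_rot: [[0.912, 0.01, 0.411], [-0.411, 0.004, 0.912], [0.008, -1.0, 0.008]]
ft_force: [-0.8, 0.7, 0.3]
gripper_width: 0.0425
```

```bash
python3 -c "
from h import *
togo([.4626,.2491,.010],-24.1)"
```

```text
t 4.73 tcp [0.4664 0.2494 0.0607] az -24.28 w 0.0425 F [-0.8  0.7  0.3] q6 43.3
shift cm [-0.38  5.07 -0.22] rot [-0.43 -0.17  0.44]
```

>>> send_rows --pt "-0.3 2.5 -0.2 -0.4 -0.1 0.4 0" --pt "0 1.0 0 0 0 0 0"

```text
time_s: 4.9
tcp_pos: [0.4655, 0.2501, 0.0296]
ee_rot: [[0.913, 0.007, 0.409], [-0.409, 0.002, 0.913], [0.006, -1.0, 0.005]]
ft_force: [-0.4, 0.1, -0.8]
gripper_width: 0.0426
```

```bash
python3 -c "
from h import *
togo([.4626,.2491,.010],-24.1)"
```

```text
t 4.9 tcp [0.4655 0.2501 0.0296] az -24.14 w 0.0426 F [-0.4  0.1 -0.8] q6 43.3
shift cm [-0.24  1.95 -0.22] rot [-0.3  -0.04  0.33]
```

>>> send_rows --pt "-0.25 1.0 -0.2 -0.3 0 0.3 0" --pt "-0.1 0.6 -0.05 0 0 0 0"

```text
time_s: 5.07
tcp_pos: [0.4621, 0.2497, 0.014]
ee_rot: [[0.913, 0.002, 0.409], [-0.409, 0.0, 0.913], [0.002, -1.0, 0.001]]
ft_force: [0.0, 0.5, -0.5]
gripper_width: 0.0425
```

```bash
python3 -c "
from h import *
togo([.4626,.2491,.010],-24.1)"
```

```text
t 5.07 tcp [0.4621 0.2497 0.014 ] az -24.13 w 0.0425 F [ 0.   0.5 -0.5] q6 43.4
shift cm [ 0.07  0.4  -0.03] rot [-0.06 -0.03  0.09]
```

>>> send_rows --pt "0.05 0.35 0 0 0 0 0" --pt "0 0 0 0 0 0 -1" --pt "0 0 0 0 0 0 -1" --pt "0 0 0 0 0 0 -1" --pt "0 0 0 0 0 0 -1" --pt "0 0 0 0 0 0 -1" --pt "0 0 0 0 0 0 -1" --pt "0 0 0 0 0 0 -1" --force 50

```text
time_s: 5.73
tcp_pos: [0.4633, 0.2498, 0.0119]
ee_rot: [[0.913, 0.003, 0.409], [-0.409, 0.001, 0.913], [0.003, -1.0, 0.002]]
ft_force: [0.2, -0.3, -1.2]
gripper_width: 0.0115
```

```bash
python3 -c "
from h import *
togo([.4626,.2491,.10],-24.1)"
```

```text
t 5.73 tcp [0.4633 0.2498 0.0119] az -24.13 w 0.0115 F [ 0.2 -0.3 -1.2] q6 43.3
shift cm [-0.01 -8.81 -0.07] rot [-0.12 -0.03  0.16]
```

>>> send_rows --pt "0 -1 0 0 0 0 -1" --pt "0 -2 0 0 0 0 -1" --pt "0 -3 0 0 0 0 -1" --pt "0 -4 0 0 0 0 -1" --pt "0 -4 0 0 0 0 -1" --pt "0 0 0 0 0 0 -1" --pt "0 0 0 0 -7 0 -1" --pt "0 0 0 0 -7 0 -1" --pt "0 0 0 0 -7 0 -1" --pt "0 0 0 0 -7 0 -1" --pt "0 0 0 0 -7 0 -1" --pt "0 0 0 0 -7 0 -1" --pt "0 0 0 0 0 0 -1"

```text
time_s: 6.82
tcp_pos: [0.4617, 0.2493, 0.1699]
ee_rot: [[0.945, 0.01, -0.327], [0.327, 0.003, 0.945], [0.01, -1.0, -0.0]]
ft_force: [-0.2, -0.1, -0.6]
gripper_width: 0.0117
```

```bash
python3 -c "
from h import *
togo([.476,-.087,.14],18)"
```

```text
t 6.82 tcp [0.4617 0.2493 0.1699] az 19.09 w 0.0117 F [-0.2 -0.1 -0.6] q6 0.1
shift cm [ -9.68   2.89 -32.25] rot [0.01 1.08 0.59]
```

>>> send_rows --pt "-1.1 0 -3.6 0 1 0.6 -1" --pt "-1.1 0 -3.6 0 0 0 -1" --pt "-1.1 0 -3.6 0 0 0 -1" --pt "-1.1 0 -3.6 0 0 0 -1" --pt "-1.1 0 -3.6 0 0 0 -1" --pt "-1.1 0 -3.6 0 0 0 -1" --pt "-1.1 0 -3.6 0 0 0 -1" --pt "-1.1 0 -3.6 0 0 0 -1" --pt "-0.6 0 -2 0 0 0 -1" --pt "0 1 0 0 0 0 -1" --pt "0 0 0 0 0 0 -1" --pt "0 0 0 0 0 0 -1"

```text
time_s: 7.82
tcp_pos: [0.4635, -0.0855, 0.1655]
ee_rot: [[0.964, 0.007, -0.266], [0.266, -0.001, 0.964], [0.007, -1.0, -0.003]]
ft_force: [1.0, 0.8, 0.0]
gripper_width: 0.0114
```

```bash
python3 -c "
from h import *
togo([.476,-.087,.15],18)
c=cap('wrist','w2.png')
print(proj(c,[.612,-.043,.08]),proj(c,[.612,-.043,.088]))"
```

```text
t 7.82 tcp [ 0.4635 -0.0855  0.1655] az 15.4 w 0.0114 F [1.  0.8 0. ] q6 -36.1
shift cm [ 1.15  1.56 -0.47] rot [ 0.18 -2.6   0.39]
[277.14811406 404.71573087] [277.18743221 413.13249631]
```

View pics/w2.png

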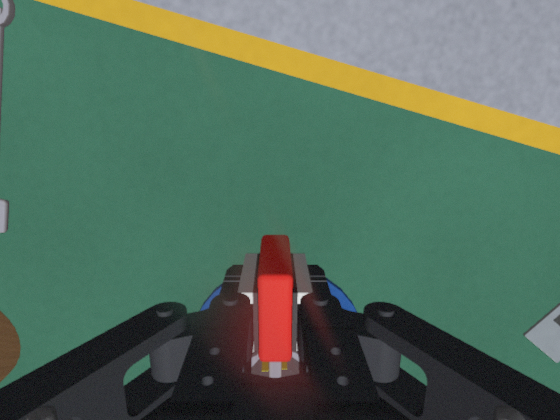

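The wrist view looks behind the tool: the handle is at (275,300) and the hub is hidden below it. I'll carry the pin past the hub so this camera sees the nut.

>>> send_rows --pt "3.8 0 0 0 0 0 -1" --pt "3.8 0 0 0 0 0 -1" --pt "3.8 0 0 0 0 0 -1" --pt "3.8 0 0 0 0 0 -1" --pt "3.8 0 0 0 0 0 -1" --pt "3.8 0 0 0 0 0 -1" --pt "1.5 0 0 0 -2.5 0 -1" --pt "0 0 0 0 0 0 -1" --pt "0 0 0 0 0 0 -1"

```text
time_s: 8.62
tcp_pos: [0.7052, -0.0011, 0.168]
ee_rot: [[0.95, 0.006, -0.312], [0.312, 0.0, 0.95], [0.006, -1.0, -0.001]]
ft_force: [-0.8, -0.5, -0.2]
gripper_width: 0.0117
```

```bash
python3 -c "
from h import *
togo([.476,-.087,.15],18)
c=cap('wrist')
u,v=proj(c,[.6125,-.0427,.088]).astype(int);print(u,v)
x0,y0=max(0,u-75),max(0,v-60)
cv2.imwrite('pics/w3.png',cv2.resize(c['frame'][y0:y0+120,x0:x0+150],None,fx=5,fy=5,interpolation=cv2.INTER_CUBIC));print(x0,y0)"
```

```text
t 8.62 tcp [ 0.7052 -0.0011  0.168 ] az 18.2 w 0.0117 F [-0.8 -0.5 -0.2] q6 -25.1
shift cm [-24.47   1.66  -1.  ] rot [0.08 0.2  0.33]
256 47
181 0
```

View pics/w3.png

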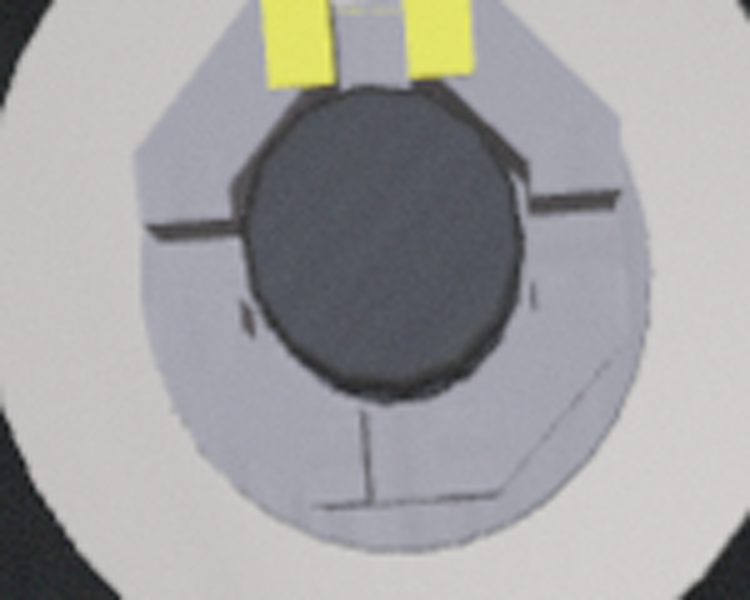

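Clear view: spindle top centred at crop (384,240), slot gap between the yellow marks at crop x about 330 to 407. I'll measure axis and slot direction from these.

Run:
```python
from h import *
c=dict(np.load('wrist.npz'));im=c['frame']
g=im[20:90,215:300];hsv=cv2.cvtColor(im,cv2.COLOR_BGR2HSV)
dark=(im.max(2)<115).astype(np.uint8);
m=np.zeros_like(dark);m[10:90,215:300]=dark[10:90,215:300]
# lighter spindle face only: gray 75..115
v=im.max(2);m2=np.zeros_like(dark);m2[15:85,225:290]=((v>72)&(v<112))[15:85,225:290]
m2=cv2.morphologyEx(m2,cv2.MORPH_OPEN,np.ones((5,5),np.uint8))
k,l,s,ct=cv2.connectedComponentsWithStats(m2);i=1+s[1:,4].argmax();print(s[i],ct[i])
cn=max(cv2.findContours((l==i).astype(np.uint8),0,1)[0],key=len)[:,0]
W=np.array([onz(c,u,w,.094)[:2] for u,w in cn],np.float32)
(C,r)=cv2.minEnclosingCircle(W);W2=np.array([onz(c,u,w,.094)[:2] for w,u in np.argwhere(l==i)])
print('circle',C,r,'mean',W2.mean(0))
P=cloud(c);print('z spindle',np.median(P[l==i][:,2]))
C=W2.mean(0)
f=im.astype(int);y=((f[...,2]>150)&(f[...,1]>150)&(f[...,0]<140)).astype(np.uint8);y[:,:220]=0;y[:,300:]=0;y[100:]=0
k,l,s,ct=cv2.connectedComponentsWithStats(y);cs=[]
for i in range(1,k):
    if s[i,4]>60:
        Y=np.array([onz(c,u,w,.0882)[:2] for w,u in np.argwhere(l==i)],np.float32);rr=cv2.minAreaRect(Y);print(s[i],Y.mean(0),rr,np.median(P[l==i][:,2]));cs.append(np.array(rr[0]))
mid=(cs[0]+cs[1])/2;d=mid-C;print('mid',mid,'R',np.linalg.norm(d),'az',np.degrees(np.arctan2(-d[1],-d[0])))
e=cs[1]-cs[0];print('perp az',np.degrees(np.arctan2(e[1],e[0]))+90,np.linalg.norm(e))
```

```text
[ 231   17   53   59 2421] [257.12308963  46.44237918]
circle (0.6126559376716614, -0.04171231389045715) 0.015101644210517406 mean [ 0.61260463 -0.04172433]
z spindle 0.09344822145916817
[233   0  15  18 233] [ 0.5961845  -0.05688345] ((0.5961740016937256, -0.05684160068631172), (0.008683965541422367, 0.007308784406632185), 22.159067153930664) 0.08818951656825233
[262   0  14  16 198] [ 0.5908685  -0.04238574] ((0.5909905433654785, -0.042206648737192154), (0.007411584723740816, 0.007176416460424662), 18.141284942626953) 0.08813810225921617
mid [ 0.59358227 -0.04952412] R 0.02055934560701927 az 22.2952527236236
perp az 199.50330487588997 0.015525786897729614
```

>>> send_rows --pt "-3.8 0 -0.15 0 0 0 -1" --pt "-3.8 0 -0.15 0 0 0 -1" --pt "-3.8 0 -0.15 0 0 0 -1" --pt "-3.8 0 -0.15 0 0 0 -1" --pt "-3.8 0 -0.15 0 0 0 -1" --pt "-2.6 0 -0.15 0 -1.5 0.3 -1" --pt "0 0 0 0 -0.8 0 -1" --pt "0 0 0 0 0 0 -1"

```text
time_s: 9.33
tcp_pos: [0.4829, -0.0743, 0.1657]
ee_rot: [[0.938, -0.002, -0.346], [0.346, -0.001, 0.938], [-0.002, -1.0, -0.001]]
ft_force: [0.8, -0.1, -0.5]
gripper_width: 0.0114
```

```bash
cat >> h.py <<'E'
C=np.array([.6125,-.0418])
def stat():
    o=arm.get_obs();R=np.array(o['ee_rot']);p=o['tcp_pos'];x=R[:,0]
    tip=p+.0826*x-.0021*R[:,1];d=tip[:2]-C;xh=x[:2]/np.linalg.norm(x[:2]);n=np.array([-xh[1],xh[0]])
    F=o['ft_force']
    print('t',round(float(o['time_s']),2),'az %.2f tip radius %.2f side %.2f (mm) z %.2f | Frad %.1f Fside %.1f Fz %.1f M %s'%(np.degrees(np.arctan2(x[1],x[0])),-d@xh*1e3,d@n*1e3,tip[2]*1e3,F[:2]@xh,F[:2]@n,F[2],o['moment'].round(2)),
      'pitch',np.degrees(x[2]).round(2),'roll',np.degrees(R[2,2]).round(2),'w',round(o['gripper_width'],4))
E
python3 -c "
from h import *
stat();togo([.4978,-.085,.0779],20.5)"
```

```text
t 9.33 az 20.23 tip radius 50.25 side 14.29 (mm) z 167.67 | Frad 0.7 Fside -0.4 Fz -0.5 M [-0.   -0.02  0.01] pitch -0.11 roll -0.05 w 0.0114
t 9.33 tcp [ 0.4829 -0.0743  0.1657] az 20.23 w 0.0114 F [ 0.8 -0.1 -0.5] q6 -38.8
shift cm [ 1.05  8.78 -1.51] rot [ 0.05 -0.27 -0.11]
```

>>> send_rows --pt "0 0 -1.3 0 0 0 -1" --pt "0 3 0 0 0 0 -1" --pt "0 3 0 0 0 0 -1" --pt "0 1 0 0 0 0 -1" --pt "0 0 0 0 0 0 -1" --pt "0 0 0 0 0 0 -1"

```text
time_s: 9.83
tcp_pos: [0.4917, -0.0888, 0.0968]
ee_rot: [[0.94, 0.008, -0.342], [0.342, -0.005, 0.94], [0.006, -1.0, -0.007]]
ft_force: [0.1, -0.4, -0.4]
gripper_width: 0.0113
```

```bash
python3 -c "
from h import *
stat();togo([.4978,-.085,.0779],20.5)"
```

```text
t 9.83 az 19.98 tip radius 47.05 side -2.87 (mm) z 99.35 | Frad -0.0 Fside -0.4 Fz -0.4 M [-0.05  0.01  0.02] pitch 0.33 roll -0.41 w 0.0113
t 9.83 tcp [ 0.4917 -0.0888  0.0968] az 19.98 w 0.0113 F [ 0.1 -0.4 -0.4] q6 -39.8
shift cm [0.7  1.89 0.16] rot [ 0.41 -0.53  0.33]
```

>>> send_rows --pt "0 1.3 0.2 0.4 -0.5 0.3 -1" --pt "0 0.4 0 0 0 0 -1" --pt "0.3 0 0 0 0 0 -1" --pt "0 0 0 0 0 0 -1"

```text
time_s: 10.17
tcp_pos: [0.4966, -0.0863, 0.0799]
ee_rot: [[0.937, 0.003, -0.35], [0.35, -0.001, 0.937], [0.002, -1.0, -0.001]]
ft_force: [0.3, 0.1, -0.1]
gripper_width: 0.011
```

```bash
python3 -c "
from h import *
stat();togo([.4978,-.085,.0779],20.5)"
```

```text
t 10.17 az 20.52 tip radius 41.57 side -1.04 (mm) z 82.24 | Frad 0.3 Fside 0.0 Fz -0.1 M [ 0.01 -0.01 -0.02] pitch 0.14 roll -0.09 w 0.011
t 10.17 tcp [ 0.4966 -0.0863  0.0799] az 20.52 w 0.011 F [ 0.3  0.1 -0.1] q6 -39.9
shift cm [0.16 0.2  0.08] rot [0.09 0.02 0.14]
```

>>> send_rows --pt "0 0.2 0.08 0 0 0.1 -1" --pt "0.4 0 0 0 0 0 -1" --pt "0.2 0 0 0 0 0 -1" --pt "0 0 0 0 0 0 -1"

```text
time_s: 10.5
tcp_pos: [0.5034, -0.0832, 0.0789]
ee_rot: [[0.937, 0.003, -0.351], [0.351, -0.002, 0.937], [0.002, -1.0, -0.003]]
ft_force: [-1.3, -0.3, 0.1]
gripper_width: 0.0115
```

```bash
python3 -c "
from h import *
stat()
a=cap('scene');b=cap('top')
o=[]
for c in (a,b):
    u,v=proj(c,[.59,-.05,.085]).astype(int);o.append(cv2.resize(c['frame'][v-30:v+30,u-40:u+40],None,fx=5,fy=5,interpolation=cv2.INTER_CUBIC))
cv2.imwrite('pics/c2.png',np.hstack(o))"
```

```text
t 10.5 az 20.53 tip radius 34.09 side -0.49 (mm) z 81.18 | Frad -1.4 Fside 0.2 Fz 0.1 M [ 0.06 -0.   -0.03] pitch 0.12 roll -0.16 w 0.0115
```

View pics/c2.png

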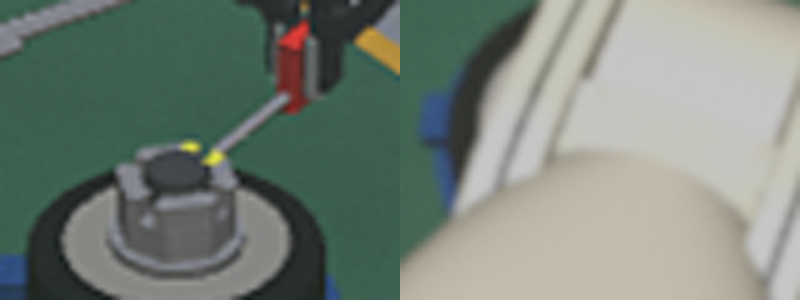

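The scene crop shows the shaft level, its nose arriving between the yellow marks at crop (205,155). Now easing in.

>>> send_rows --pt "0.3 0.08 0 0 0 0 -1" --pt "0.3 0 0 0 0 0 -1" --pt "0.2 0 0 0 0 0 -1"

```text
time_s: 10.85
tcp_pos: [0.5109, -0.0804, 0.0784]
ee_rot: [[0.937, 0.003, -0.35], [0.35, -0.002, 0.937], [0.002, -1.0, -0.003]]
ft_force: [-0.1, -0.4, 0.9]
gripper_width: 0.0114
```

```bash
python3 -c "
from h import *
stat()"
```

```text
t 10.85 az 20.50 tip radius 26.09 side -0.52 (mm) z 80.64 | Frad -0.2 Fside -0.3 Fz 0.9 M [ 0.04  0.02 -0.  ] pitch 0.13 roll -0.17 w 0.0114
```

>>> send_rows --pt "0.2 0.05 0 0 0 0 -1" --pt "0.2 0 0 0 0 0 -1" --pt "0.15 0 0 0 0 0 -1"

```text
time_s: 11.1
tcp_pos: [0.5168, -0.0782, 0.0778]
ee_rot: [[0.937, 0.003, -0.35], [0.35, -0.002, 0.937], [0.002, -1.0, -0.003]]
ft_force: [-0.3, -0.5, -0.8]
gripper_width: 0.0112
```

```bash
python3 -c "
from h import *
stat()"
```

```text
t 11.1 az 20.51 tip radius 19.76 side -0.52 (mm) z 80.08 | Frad -0.5 Fside -0.4 Fz -0.8 M [-0.04  0.04  0.03] pitch 0.13 roll -0.17 w 0.0112
```

Now feel for the spindle surface with small steps.

>>> send_rows --pt "0.15 0 0 0 0 0 -1" --pt "0.1 0 0 0 0 0 -1" --pt "0.1 0 0 0 0 0 -1" --pt "0.1 0 0 0 0 0 -1"

```text
time_s: 11.43
tcp_pos: [0.519, -0.077, 0.0774]
ee_rot: [[0.937, -0.002, -0.35], [0.35, -0.004, 0.937], [-0.004, -1.0, -0.003]]
ft_force: [-5.9, -3.1, 3.3]
gripper_width: 0.0113
```

```bash
python3 -c "
from h import *
stat()"
```

```text
t 11.43 az 20.47 tip radius 17.30 side -0.29 (mm) z 79.20 | Frad -6.6 Fside -0.8 Fz 3.3 M [-0.48  0.96 -0.07] pitch -0.2 roll -0.17 w 0.0113
```

>>> send_rows --pt "0.04 0 0.25 0 1.0 0 -1" --pt "0.06 0 0.3 0 1.5 0 -1" --pt "0.06 0 0.35 0 1.8 0 -1"

```text
time_s: 11.68
tcp_pos: [0.5164, -0.0699, 0.0773]
ee_rot: [[0.962, -0.005, -0.273], [0.273, -0.008, 0.962], [-0.007, -1.0, -0.006]]
ft_force: [-3.6, -5.0, 1.9]
gripper_width: 0.0114
```

```bash
python3 -c "
from h import *
stat()"
```

```text
t 11.68 az 15.87 tip radius 17.49 side -0.72 (mm) z 78.82 | Frad -4.8 Fside -3.8 Fz 1.9 M [-1.03  0.58 -0.31] pitch -0.4 roll -0.36 w 0.0114
```

>>> send_rows --pt "0.05 -0.08 0.45 0.3 2.0 0.3 -1" --pt "0.05 0 0.4 0 2.0 0 -1" --pt "0.05 0 0.4 0 2.0 0 -1" --pt "0.05 0 0.4 0 2.0 0 -1"

```text
time_s: 12.02
tcp_pos: [0.5136, -0.0565, 0.0781]
ee_rot: [[0.992, -0.014, -0.123], [0.123, -0.012, 0.992], [-0.016, -1.0, -0.01]]
ft_force: [-2.9, -6.6, -0.1]
gripper_width: 0.0116
```

```bash
python3 -c "
from h import *
stat()"
```

```text
t 12.02 az 7.07 tip radius 17.38 side -2.39 (mm) z 78.95 | Frad -3.7 Fside -6.2 Fz -0.1 M [-1.15  0.48 -0.38] pitch -0.89 roll -0.59 w 0.0116
```

>>> send_rows --pt "0.03 0 0.35 0.4 0.3 -0.6 -1" --pt "0.05 0 0.35 0.2 1.2 -0.3 -1"

```text
time_s: 12.18
tcp_pos: [0.513, -0.051, 0.0779]
ee_rot: [[0.996, -0.001, -0.091], [0.091, -0.004, 0.996], [-0.002, -1.0, -0.004]]
ft_force: [-3.5, -6.4, -0.1]
gripper_width: 0.0114
```

```bash
python3 -c "
from h import *
stat()"
```

```text
t 12.18 az 5.23 tip radius 17.30 side -0.08 (mm) z 79.86 | Frad -4.0 Fside -6.1 Fz -0.1 M [-1.23  0.62 -0.47] pitch -0.09 roll -0.23 w 0.0114
```

>>> send_rows --pt "0.06 0 0.33 0.2 1.6 -0.1 -1" --pt "0.06 0 0.33 0 1.6 0 -1" --pt "0.07 0 0.33 0.1 1.6 -0.1 -1"

```text
time_s: 12.43
tcp_pos: [0.5127, -0.0432, 0.0778]
ee_rot: [[1.0, -0.001, 0.002], [-0.002, -0.004, 1.0], [-0.001, -1.0, -0.004]]
ft_force: [-4.1, -5.4, 1.6]
gripper_width: 0.0115
```

```bash
python3 -c "
from h import *
stat()"
```

```text
t 12.43 az -0.09 tip radius 17.22 side -1.51 (mm) z 79.81 | Frad -4.1 Fside -5.4 Fz 1.6 M [-1.08  0.69 -0.33] pitch -0.04 roll -0.22 w 0.0115
```

>>> send_rows --pt "0.06 0 0.38 0.2 0.9 0 -1" --pt "0.07 0 0.36 0 1.5 0 -1" --pt "0.07 0 0.36 0.1 1.5 -0.1 -1"

```text
time_s: 12.68
tcp_pos: [0.5129, -0.0346, 0.0777]
ee_rot: [[0.997, -0.003, 0.079], [-0.079, -0.005, 0.997], [-0.003, -1.0, -0.005]]
ft_force: [-3.6, -5.3, 2.1]
gripper_width: 0.0116
```

```bash
python3 -c "
from h import *
stat()"
```

```text
t 12.68 az -4.53 tip radius 17.27 side -0.65 (mm) z 79.57 | Frad -3.1 Fside -5.5 Fz 2.1 M [-1.16  0.72 -0.42] pitch -0.14 roll -0.29 w 0.0116
```

>>> send_rows --pt "0.08 0 0.26 0.2 0.9 -0.1 -1" --pt "0.08 0 0.26 0 1.0 0 -1" --pt "0.08 0 0.26 0.1 1.0 -0.1 -1" --pt "0.08 0 0.26 0 1.0 0 -1" --pt "0.08 0 0.26 0.1 1.0 -0.1 -1"

```text
time_s: 13.1
tcp_pos: [0.5141, -0.0251, 0.0773]
ee_rot: [[0.984, -0.005, 0.177], [-0.177, -0.007, 0.984], [-0.004, -1.0, -0.008]]
ft_force: [-4.7, -3.9, 2.3]
gripper_width: 0.011
```

```bash
python3 -c "
from h import *
stat()"
```

```text
t 13.1 az -10.20 tip radius 17.22 side -1.03 (mm) z 79.04 | Frad -3.9 Fside -4.6 Fz 2.3 M [-0.95  0.86 -0.33] pitch -0.23 roll -0.44 w 0.011
```

>>> send_rows --pt "0.08 -0.08 0.28 0.4 0.8 -0.2 -1" --pt "0.08 0 0.27 0 1.0 -0.1 -1" --pt "0.08 0 0.27 0.1 1.0 -0.1 -1" --pt "0.08 0 0.27 0.1 1.0 0 -1" --pt "0.08 0 0.27 0.1 1.0 -0.1 -1"

```text
time_s: 13.52
tcp_pos: [0.5165, -0.0152, 0.0771]
ee_rot: [[0.963, -0.003, 0.271], [-0.271, -0.003, 0.963], [-0.002, -1.0, -0.004]]
ft_force: [-5.2, -2.9, 0.6]
gripper_width: 0.0112
```

```bash
python3 -c "
from h import *
stat()"
```

```text
t 13.52 az -15.70 tip radius 17.03 side -0.42 (mm) z 78.97 | Frad -4.2 Fside -4.2 Fz 0.6 M [-0.83  0.83 -0.41] pitch -0.13 roll -0.24 w 0.0112
```

>>> send_rows --pt "0.08 -0.12 0.26 0.2 0.9 -0.1 -1" --pt "0.08 -0.03 0.26 0.1 1.0 -0.1 -1" --pt "0.08 0 0.26 0.1 1.0 0 -1" --pt "0.08 -0.03 0.26 0 1.0 -0.1 -1" --pt "0.08 0 0.26 0.1 1.0 0 -1"

```text
time_s: 13.93
tcp_pos: [0.5211, -0.005, 0.0778]
ee_rot: [[0.932, -0.002, 0.362], [-0.362, -0.0, 0.932], [-0.002, -1.0, -0.001]]
ft_force: [-3.8, -3.6, 0.3]
gripper_width: 0.0113
```

```bash
python3 -c "
from h import *
stat()"
```

```text
t 13.93 az -21.23 tip radius 15.90 side 1.21 (mm) z 79.72 | Frad -2.3 Fside -4.8 Fz 0.3 M [-0.74  0.79 -0.35] pitch -0.13 roll -0.05 w 0.0113
```

>>> send_rows --pt "0.12 0 0.05 0 0.4 0 -1" --pt "0.12 0 0.05 0 0.4 -0.1 -1" --pt "0.12 0 0.05 0 0 0 -1"

```text
time_s: 14.18
tcp_pos: [0.5248, -0.0046, 0.0777]
ee_rot: [[0.926, -0.002, 0.378], [-0.378, -0.001, 0.926], [-0.001, -1.0, -0.002]]
ft_force: [-4.0, -3.8, -0.3]
gripper_width: 0.0116
```

```bash
python3 -c "
from h import *
stat()"
```

```text
t 14.18 az -22.19 tip radius 12.65 side 1.28 (mm) z 79.67 | Frad -2.2 Fside -5.0 Fz -0.3 M [-0.68  0.81 -0.28] pitch -0.07 roll -0.09 w 0.0116
```

>>> send_rows --pt "0.15 0 0 0 0 0 -1" --pt "0.15 0 0 0 0 0 -1" --pt "0.15 0 0 0 0 0 -1"

```text
time_s: 14.43
tcp_pos: [0.5292, -0.0065, 0.0776]
ee_rot: [[0.926, -0.002, 0.377], [-0.377, -0.001, 0.926], [-0.001, -1.0, -0.002]]
ft_force: [-3.1, -3.0, -0.2]
gripper_width: 0.0117
```

```bash
python3 -c "
from h import *
stat()"
```

```text
t 14.43 az -22.16 tip radius 7.87 side 1.29 (mm) z 79.60 | Frad -1.8 Fside -3.9 Fz -0.2 M [-0.56  0.66 -0.29] pitch -0.08 roll -0.1 w 0.0117
```

>>> send_rows --pt "0.18 0 0 0 0 0 -1" --pt "0.2 0 0 0 0 0 -1" --pt "0.2 0 0 0 0 0 -1" --pt "0.2 0 0 0 0 0 -1"

```text
time_s: 14.77
tcp_pos: [0.5373, -0.0099, 0.0776]
ee_rot: [[0.926, -0.002, 0.377], [-0.377, -0.001, 0.926], [-0.001, -1.0, -0.002]]
ft_force: [-4.1, -2.9, 0.4]
gripper_width: 0.0115
```

```bash
python3 -c "
from h import *
stat()"
```

```text
t 14.77 az -22.15 tip radius -0.94 side 1.19 (mm) z 79.62 | Frad -2.8 Fside -4.2 Fz 0.4 M [-0.52  0.7  -0.26] pitch -0.07 roll -0.09 w 0.0115
```

>>> send_rows --pt "0.2 0 -0.02 0 0 0 -1" --pt "0.2 0 0 0 0 0 -1" --pt "0.2 0 0 0 0 0 -1" --pt "0.2 0 0 0 0 0 -1" --pt "0.2 0 0 0 0 0 -1" --pt "0.2 0 0 0 0 0 -1"

```text
time_s: 15.27
tcp_pos: [0.5493, -0.0153, 0.0774]
ee_rot: [[0.926, -0.003, 0.377], [-0.377, -0.001, 0.926], [-0.002, -1.0, -0.002]]
ft_force: [-4.0, -2.5, 0.7]
gripper_width: 0.0111
```

```bash
python3 -c "
from h import *
stat()"
```

```text
t 15.27 az -22.17 tip radius -14.11 side 0.72 (mm) z 79.35 | Frad -2.7 Fside -3.9 Fz 0.7 M [-0.57  0.79 -0.29] pitch -0.11 roll -0.11 w 0.0111
```

>>> send_rows --pt "0.2 -0.03 0 0 0 -0.1 -1" --pt "0.2 0 0 0 0 0 -1" --pt "0.2 0 0 0 0 0 -1" --pt "0.2 0 0 0 0 0 -1" --pt "0.2 0 0 0 0 0 -1" --pt "0.2 0 0 0 0 0 -1"

```text
time_s: 15.77
tcp_pos: [0.5616, -0.0205, 0.0777]
ee_rot: [[0.926, -0.001, 0.378], [-0.378, -0.002, 0.926], [0.0, -1.0, -0.002]]
ft_force: [-3.7, -2.4, 0.3]
gripper_width: 0.0113
```

```bash
python3 -c "
from h import *
stat()"
```

```text
t 15.77 az -22.18 tip radius -27.43 side 0.48 (mm) z 79.81 | Frad -2.5 Fside -3.6 Fz 0.3 M [-0.61  0.8  -0.3 ] pitch 0.0 roll -0.14 w 0.0113
```

>>> send_rows --pt "0.2 0 0 0 0 0 -1" --pt "0.2 0 0 0 0 0 -1" --pt "0.15 0 0 0 0 0 -1" --pt "0.12 0 0 0 0 0 -1"

```text
time_s: 16.1
tcp_pos: [0.5687, -0.0235, 0.0777]
ee_rot: [[0.926, -0.001, 0.378], [-0.378, -0.002, 0.926], [0.0, -1.0, -0.003]]
ft_force: [-3.2, -3.7, -0.2]
gripper_width: 0.0112
```

```bash
python3 -c "
from h import *
stat()"
```

```text
t 16.1 az -22.18 tip radius -35.08 side 0.42 (mm) z 79.78 | Frad -1.6 Fside -4.6 Fz -0.2 M [-0.63  0.82 -0.24] pitch 0.0 roll -0.14 w 0.0112
```

>>> send_rows --pt "0.12 0 0 0 0 0 -1" --pt "0.1 0 0 0 0 0 -1" --pt "0.1 0 0 0 0 0 -1"

```text
time_s: 16.35
tcp_pos: [0.5708, -0.0244, 0.0776]
ee_rot: [[0.926, -0.003, 0.377], [-0.377, -0.002, 0.926], [-0.002, -1.0, -0.003]]
ft_force: [-11.8, -1.0, 6.2]
gripper_width: 0.0114
```

```bash
python3 -c "
from h import *
stat()"
```

```text
t 16.35 az -22.17 tip radius -37.44 side 0.37 (mm) z 79.54 | Frad -10.5 Fside -5.4 Fz 6.2 M [-0.04  2.21 -0.25] pitch -0.13 roll -0.15 w 0.0114
```

>>> send_rows --pt "0 0 0 0 0 0 -1" --pt "0 0 -0.05 0 0 0 -1" --pt "0 0 -0.03 0 0 0 -1" --pt "0 0 0 0 0 0 -1"

```text
time_s: 16.68
tcp_pos: [0.5707, -0.0245, 0.0777]
ee_rot: [[0.926, -0.003, 0.376], [-0.376, -0.0, 0.926], [-0.003, -1.0, -0.001]]
ft_force: [-3.5, -2.4, 0.3]
gripper_width: 0.0114
```

```bash
python3 -c "
from h import *
stat()"
```

```text
t 16.68 az -22.12 tip radius -37.35 side 0.27 (mm) z 79.60 | Frad -2.3 Fside -3.5 Fz 0.3 M [-0.55  0.78 -0.2 ] pitch -0.15 roll -0.07 w 0.0114
```

>>> send_rows --pt "0.02 0 -0.07 0 0 0 -1" --pt "0 0 -0.07 0 0 0 -1"

```text
time_s: 16.85
tcp_pos: [0.5705, -0.0249, 0.0777]
ee_rot: [[0.927, -0.002, 0.376], [-0.376, 0.002, 0.927], [-0.003, -1.0, 0.001]]
ft_force: [-2.1, 1.1, -0.9]
gripper_width: 0.0113
```

```bash
python3 -c "
from h import *
stat()"
```

```text
t 16.85 az -22.06 tip radius -37.33 side -0.16 (mm) z 79.59 | Frad -2.4 Fside 0.2 Fz -0.9 M [ 0.4   0.33 -0.01] pitch -0.17 roll 0.05 w 0.0113
```

Side load gone; release.

>>> send_rows --pt "0 0 0 0 0 0 -0.7" --pt "0 0 0 0 0 0 -0.5" --pt "0 0 0 0 0 0 -0.3" --pt "0 0 0 0 0 0 -0.3" --pt "0 0 0 0 0 0 -0.3" --pt "0 0 0 0 0 0 -0.3"

```text
time_s: 17.35
tcp_pos: [0.5733, -0.0249, 0.0788]
ee_rot: [[0.927, 0.004, 0.375], [-0.375, 0.002, 0.927], [0.003, -1.0, 0.003]]
ft_force: [0.8, -1.1, 0.5]
gripper_width: 0.0299
```

```bash
python3 -c "
from h import *
stat()"
```

```text
t 17.35 az -22.00 tip radius -39.97 side 0.97 (mm) z 81.17 | Frad 1.2 Fside -0.7 Fz 0.5 M [0.   0.01 0.01] pitch 0.15 roll 0.18 w 0.0299
```

>>> send_rows --pt "-0.2 -0.5 0 0 0 0 -0.3" --pt "0 -1.5 0 0 0 0 -0.3" --pt "0 -3 0 0 0 0 -0.3" --pt "0 -4 0 0 0 0 -0.3" --pt "0 -4 0 0 0 0 -0.3" --pt "-4 -2 0 0 0 0 -0.3" --pt "-4 0 0 0 0 0 -0.3" --pt "-4 0 0 0 0 0 -0.3" --pt "0 0 4 0 0 0 -0.3" --pt "0 0 4 0 0 0 -0.3" --pt "0 0 4 0 0 0 -0.3" --pt "0 0 4 0 0 0 -0.3" --pt "0 0 0 0 0 0 -0.3"

```text
time_s: 18.43
tcp_pos: [0.5152, 0.1726, 0.2394]
ee_rot: [[0.924, 0.007, 0.382], [-0.382, 0.003, 0.924], [0.005, -1.0, 0.005]]
ft_force: [-1.6, -0.6, -0.5]
gripper_width: 0.0296
```

```bash
python3 -c "
from h import *
stat()
a=cap('scene');b=cap('top')
o=[]
for c in (a,b):
    u,v=proj(c,[.59,-.03,.085]).astype(int);o.append(cv2.resize(c['frame'][v-40:v+40,u-40:u+40],None,fx=5,fy=5,interpolation=cv2.INTER_CUBIC))
cv2.imwrite('pics/c3.png',np.hstack(o))
for c in (a,b):
    f=c['frame'].astype(int);m=(f[...,2]>110)&(f[...,1]<70)&(f[...,0]<70);P=cloud(c);Q=P[m];k=np.hypot(*(Q[:,:2]-C).T)<.09;Q=Q[k];t=Q[Q[:,2]>Q[:,2].max()-.006];print(len(Q),Q[:,2].max(),t.mean(0))
"
```

```text
t 18.43 az -22.45 tip radius 89.17 side 160.96 (mm) z 241.87 | Frad -1.2 Fside -1.1 Fz -0.5 M [-0.03  0.04 -0.04] pitch 0.29 roll 0.31 w 0.0296
186 0.10974959524567007 [ 0.57137781 -0.02117323  0.10572902]
20 0.10676455642848462 [ 0.56166625 -0.02688929  0.10338979]
```

View pics/c3.png

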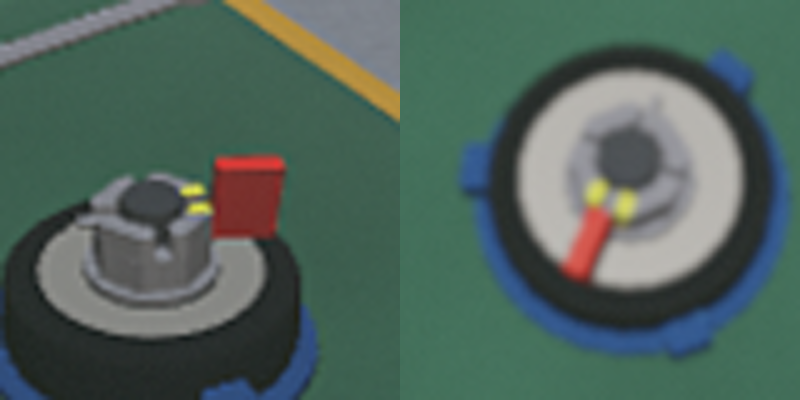

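The pin is through: the handle is at the nut (top crop (590,240)) and the nose shows at the opposite slot (655,100). I'll take one close wrist look to check the handle-to-nut gap after release.

>>> send_rows --pt "3.4 0 -2 0 0 0 -0.3" --pt "3.4 0 -2 0 0 0 -0.3" --pt "3.4 0 -2 0 0 0 -0.3" --pt "3.4 0 -2 0 0 0 -0.3" --pt "3.4 0 -2 0 0 0 -0.3" --pt "3.4 0 -2 0 0 0 -0.3" --pt "3.4 0 -2 0 0 0 -0.3" --pt "1.5 0 -1 0 0 0 -0.3" --pt "0 0 0 0 0 0 -0.3" --pt "0 0 0 0 0 0 -0.3"

```text
time_s: 19.37
tcp_pos: [0.689, -0.0893, 0.2421]
ee_rot: [[0.922, 0.003, 0.388], [-0.388, -0.0, 0.922], [0.003, -1.0, 0.001]]
ft_force: [0.1, 0.4, 0.8]
gripper_width: 0.0301
```

```bash
python3 -c "
from h import *
stat()
c=cap('wrist')
u,v=proj(c,[.59,-.03,.088]).astype(int);print(u,v)
x0,y0=max(0,u-80),max(0,v-60)
cv2.imwrite('pics/w4.png',cv2.resize(c['frame'][y0:y0+120,x0:x0+160],None,fx=5,fy=5,interpolation=cv2.INTER_CUBIC));print(x0,y0)
P=cloud(c);f=c['frame'].astype(int);m=(f[...,2]>110)&(f[...,1]<70)&(f[...,0]<70)
Q=P[m];Q=Q[(np.hypot(*(Q[:,:2]-C).T)<.09)];t=Q[Q[:,2]>Q[:,2].max()-.005]
d=t[:,:2]-C;r=cv2.minAreaRect(t[:,:2].astype(np.float32));print(len(t),r,Q[:,2].max(),np.linalg.norm(np.array(r[0])-C),np.degrees(np.arctan2(*(C-r[0])[::-1])))
"
```

```text
t 19.37 az -22.83 tip radius -171.50 side -14.14 (mm) z 244.50 | Frad -0.1 Fside 0.4 Fz 0.8 M [-0.01 -0.03  0.04] pitch 0.18 roll 0.07 w 0.0301
295 45
215 0
162 ((0.5738405585289001, -0.025849763303995132), (0.011905611492693424, 0.01972087286412716), 67.7063980102539) 0.10883249945611434 0.041820598579121016 -22.420221972187555
```

View pics/w4.png

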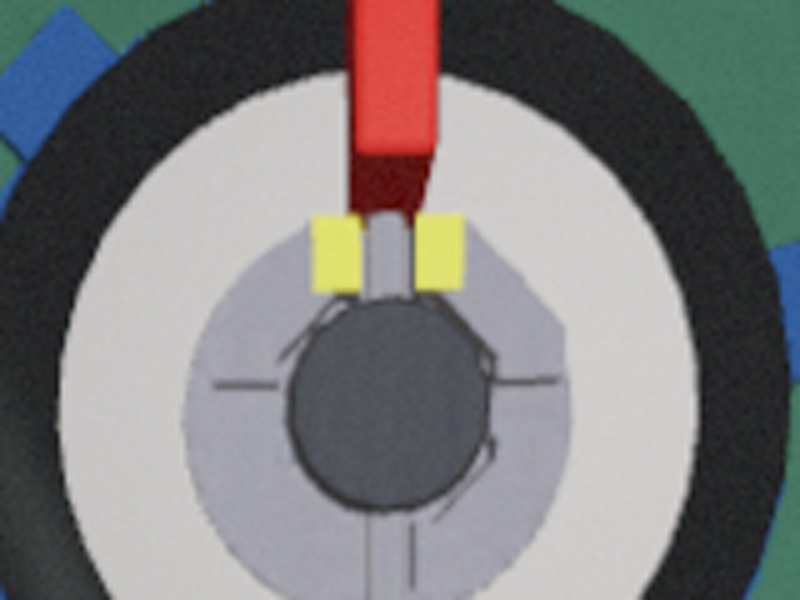

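```bash
python3 -c "
from h import *
c=dict(np.load('wrist.npz'));P=cloud(c)
for v in range(22,64,3):
    p=P[v,293];print(v,p.round(4),'r',(np.linalg.norm(p[:2]-C)*1e3).round(1),c['frame'][v,293])
"
```

```text
22 [ 0.5779 -0.028   0.1069] r 37.3 [ 70  76 222]
25 [ 0.5798 -0.0288  0.108 ] r 35.1 [ 66  75 221]
28 [ 0.5816 -0.0295  0.1077] r 33.3 [ 63  68 216]
31 [ 0.5833 -0.0302  0.1076] r 31.4 [ 22  24 108]
34 [ 0.5838 -0.03    0.0992] r 31.0 [ 4  7 90]
37 [ 0.5847 -0.0299  0.0922] r 30.2 [24 25 93]
40 [ 0.5858 -0.03    0.0863] r 29.2 [15 20 90]
43 [ 0.5868 -0.03    0.079 ] r 28.3 [174 164 163]
46 [ 0.5888 -0.0309  0.0795] r 26.0 [173 163 162]
49 [ 0.5907 -0.0316  0.0785] r 24.0 [173 162 161]
52 [ 0.5929 -0.0326  0.0798] r 21.7 [173 163 162]
55 [ 0.5949 -0.0334  0.0798] r 19.5 [175 164 163]
58 [ 0.5969 -0.0342  0.0799] r 17.3 [159 150 151]
61 [ 0.6002 -0.0363  0.094 ] r 13.5 [95 85 83]
```

```bash
python3 -c "
from h import *
print(arm.sign_off())"
```

```text
the job is handed in; nothing more can be done
None
```

The red locking pin is in place: through the yellow-marked slot, right through the spindle, with its handle against the nut. I let go and handed the job in at about 19 s of the 72 s allowed.

- **Picking the pin:** I took the smaller red pin from the rack and left the larger loose red one and the black one alone.
- **Finding the hole:** With the nose in the slot, I turned the nut clockwise only, pressing with about 3 to 7 N. After about 43° (0.74 rad) the nose dropped into the cross hole, within the stated range.
- **Seating:** The pin slid in under light load and stopped about where expected. The highest force I read was about 13 N overall, as the handle met the nut. I read forces only at the end of each move, so a brief higher peak in between would not show.
- **Last checks:** The pictures after release show the handle at the marked slot, and the nose showing at the opposite slot. The robot was well clear.
- **One deviation:** On release the pin sagged about 5 to 6° in the oversized hole. The lower edge of the handle touches the nut flat, while its top edge stands about 4 mm off. I left it that way.
- **Not checked:** I made no separate check that the other items had stayed put. Apart from the pin and the nut, no reading suggested the arm touched anything.

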